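Fetch the red tin from behind the paint bottles

ROBOT

A 6-joint arm with a two-finger parallel gripper is mounted at the origin on the work surface. World frame = base frame: x ahead of the robot, y to its left, z up, the work surface at z = 0. Lengths are in m, angles in rad, forces in N, time in s.
With the tool pointing down it reaches from about 0.3 to 0.875 m from the base axis. Payload 6.4 kg.
Tool frame: the origin (TCP) lies between the finger pads; the fingertips stand 25 mm ahead of it and the grasp point (between the pads) lies 6 mm ahead of it; z points along the fingers, y is the line along which they close (so a half turn about z gives the same grasp; the last joint's range is limited). The gripper opens to 85 mm and grips with 20 to 120 N. Pads are 22 mm wide; open, the fingers measure 114 mm over their backs; the gripper's body (76 mm by 85 mm) begins 54 mm behind the grasp point. The pads swing forward as they close: fully open they stand 13 mm farther back than shut.
Start: joints at [-1.413, 0.181, 1.607, -0, 1.354, -0.206], TCP at [0.205, -0.537, 0.256] pointing down, gripper open.
Joint ranges: [-2.99, 2.99], [-0.89, 2.07], [0.3, 2.58], [-1.14, 4.28], [0, 2.63], [-3.12, 3.12]. Speed limits (rad/s): [2.57, 2.57, 3.01, 3.14, 3.14, 3.14].

INTERFACE

Orientations are given as a unit quaternion [w, x, y, z].
In Python, from bench import ctrl gives the robot as it stands.
- The arm moves only by the tool servo_tool, never from a script. Its argument "series" is text: rows parted by semicolons, each of 7 numbers parted by spaces: the gripper command: -1 is fully open, 1 is shut, values between are in proportion, then the shift along the tool's x, y, z in m, then the turn, a rotation vector about the tool's x, y, z in degrees. A call has 1 to 12 rows; each row is the pose to reach, as a shift and turn from the pose commanded when the call began, along the tool's axes at that moment; what a row does not reach only later rows make up. A row lasts 1/12 s, in which the tool goes at most 41.7 mm and 7.16 degrees, less where a joint would pass 70% of its speed; a pose out of reach is approached as far as the arm can. A call with a gripper value outside its range is refused whole. The fingers move at their own pace and stop on an object; the grip force is fixed at half the most. Time passes only in rows, so rows that repeat a pose let the fingers close. It gives the time, the measured TCP pose, the force, the opening and the grip force at its end, in the units of the state.
- ctrl.get_obs(): the state, without advancing time (a new reading comes with each control period).
- ctrl.camera(name): name is "scene" or "top" or "wrist"; returns a dict with "img" (480x640x3 uint8, red, green, blue), "z_map" (480x640 float32, m along the optical axis (not along the pixel's ray), 0 where there is no reading), "fovy" (degrees; the focal length in pixels is half the picture's height over the tangent of half this angle, whatever the lens; pixels are square), "cx", "cy" (the principal point, pixels), "extrinsics" (4x4, takes a point from camera to world coordinates); the wrist camera has in their place "T_tool_cam" (4x4, takes a point from camera to tool coordinates, whose origin is the TCP and whose axes are the flange's). Camera axes: x right, y down, z forward; pixel columns grow to the right and rows downward; lengths in m; the calibration is good to about 2 mm. The wrist camera is an equidistant fisheye: a pixel r from the principal point sees the ray r / f radians off the axis. A picture is of the moment at which its call begins: read the wrist's pose just before it.
- ctrl.hand_in(): hands the job in; it is judged then, once.
The state is a dict: "time_s": time; "q": joint angles; "dq": joint speeds; "joint_efforts": joint torques, N m; "eef_pos": TCP position; "eef_rot": TCP orientation; "wrist_force": force on the tool from outside, world axes, zero at the start; "torque": the same for the moment, N m; "opening": opening from 0.0 (shut) to 1.0 (fully open); "grasp_force": force on a finger pad.
Only numpy, scipy, OpenCV 4.12 (cv2) and the standard library are available. Lean on these libraries where they do the work, as an engineer would, in place of code of your own. Each camera call takes 0.05 s, during which the arm holds its last target. There are 200 camera calls.

TASK

In the plywood paint tray the small red enamel tin is boxed in behind three tall paint bottles. Stand all three bottles in the grey side tray first, then set the tin upright in the middle of the white tile where the birds will be painted, and only then put each bottle back upright in the spot where it stood before. Knock nothing over, and leave the birds, the scissors and the thread spool alone.

Things in the scene. Friction and masses are not known exactly. Their poses are not given: they have to be found in the camera images.
- white_bottle: tall round white paint bottle with a white screw cap and a paper label band, 127 mm high, about 180 g; body diameter 48 mm up to 90 mm, above a short shoulder the cap, diameter 31 mm, from 97 mm to 127 mm above the underside: pick it up by the cap. Starts upright in the plywood tray. Origin: centre of the underside, z up along the bottle
- black_bottle: tall round black paint bottle with a black screw cap and a paper label band, 127 mm high, about 180 g; body diameter 48 mm up to 90 mm, above a short shoulder the cap, diameter 31 mm, from 97 mm to 127 mm above the underside: pick it up by the cap. Starts upright in the plywood tray. Origin: centre of the underside, z up along the bottle
- blue_bottle: tall round blue paint bottle with a blue screw cap and a paper label band, 127 mm high, about 180 g; body diameter 48 mm up to 90 mm, above a short shoulder the cap, diameter 31 mm, from 97 mm to 127 mm above the underside: pick it up by the cap. Starts upright in the plywood tray. Origin: centre of the underside, z up along the bottle
- red_tin: small low paint tin, red side and red lid with a steel rim, diameter 42 mm, 36 mm high, about 45 g; starts upright in the plywood tray with the three bottles close around it (about 10 to 15 mm gaps), too close for fingers until they are cleared. Origin: centre of the underside, z up
- caddy: low open plywood paint tray in the middle of the bench, fixed, 186 x 206 mm (its x, y), walls 7 mm thick with their top 24 mm above the bench, inner floor 7 mm above the bench, no dividers. Seen in its frame the tin stands near x +28, y -13 mm, and the bottles, in any order of colour, near (+28, +43), (-24, +17) and (-24, -43) mm. Origin: centre of the underside on the bench, z up
- side_tray: low open grey steel tray, fixed, left or right of the robot, 210 x 120 mm (its x, y), walls 4 mm thick with their top 14 mm above the bench, inner floor 4 mm above the bench; room for the three bottles in a row along its x. Origin: centre of the underside on the bench, z up
- tile: square white ceramic tile, fixed, 110 x 110 x 8 mm, flat on the bench on the side away from the grey tray, its top 8 mm above the bench. Origin: centre of the underside on the bench, z up
- birds: bystander: stack of flat black and white wooden bird cut-outs beyond the tile, wing span about 180 mm, 20 mm high. Origin: centre of the underside; the heads point along its -x
- scissors: bystander: scissors with orange handles lying flat beyond the grey tray, 175 mm long, 9 mm high. Origin: at the pivot, on the bench; blades point along its +x
- spool: bystander: spool of white thread standing upright between the robot and the plywood tray, diameter 38 mm, 54 mm high. Origin: centre of the underside, z up
Mind the look-alikes: they are no part of the job. Leave any pink or yellow look-alike of the black_bottle alone. What is shaped like the red_tin but green is not meant.

How it is judged:
On the way, in this order (a step that is already met when the one before it is completed fails the run):
1. all three bottles stand upright in the grey side tray, the tin still in the plywood tray (x of white_bottle in the frame of side_tray between -0.084 and 0.084 m and y of white_bottle in the frame of side_tray between -0.04 and 0.04 m and z of each of white_bottle, black_bottle, blue_bottle in the frame of side_tray below 0.015 m and angle between each of white_bottle, black_bottle, blue_bottle's own z axis and vertical below 0.1 rad and linear speed of each of white_bottle, black_bottle, blue_bottle below 0.03 m/s and x of black_bottle in the frame of side_tray between -0.084 and 0.084 m and y of black_bottle in the frame of side_tray between -0.04 and 0.04 m and x of blue_bottle in the frame of side_tray between -0.084 and 0.084 m and y of blue_bottle in the frame of side_tray between -0.04 and 0.04 m and distance of red_tin from where it was at the start of the episode below 0.05 m), for 0.2 s.
2. the red tin stands upright in the middle of the white tile, the bottles still in the side tray (horizontal distance between red_tin and tile below 0.015 m and z of red_tin in the frame of tile below 0.013 m and angle between each of red_tin, white_bottle, black_bottle, blue_bottle's own z axis and vertical below 0.1 rad and linear speed of red_tin below 0.02 m/s and angular speed of red_tin below 0.2 rad/s and x of white_bottle in the frame of side_tray between -0.084 and 0.084 m and y of white_bottle in the frame of side_tray between -0.04 and 0.04 m and z of each of white_bottle, black_bottle, blue_bottle in the frame of side_tray below 0.015 m and linear speed of each of white_bottle, black_bottle, blue_bottle below 0.03 m/s and x of black_bottle in the frame of side_tray between -0.084 and 0.084 m and y of black_bottle in the frame of side_tray between -0.04 and 0.04 m and x of blue_bottle in the frame of side_tray between -0.084 and 0.084 m and y of blue_bottle in the frame of side_tray between -0.04 and 0.04 m and contact force between the fingers and red_tin below 0.1 N), for 0.2 s.
At the end, for the whole second after the job is handed in: Each bottle stands upright (within 0.1 rad) within 15 mm of where it stood at the start; the red tin stands upright on the white tile within 15 mm of its centre; all are released and at rest (distance of each of white_bottle, black_bottle, blue_bottle from where it was at the start of the episode below 0.015 m and angle between each of white_bottle, black_bottle, blue_bottle, red_tin's own z axis and vertical below 0.1 rad and linear speed of each of white_bottle, black_bottle, blue_bottle, red_tin below 0.02 m/s and angular speed of each of white_bottle, black_bottle, blue_bottle, red_tin below 0.2 rad/s and horizontal distance between red_tin and tile below 0.015 m and z of red_tin in the frame of tile below 0.013 m); the robot touches nothing.
It fails at once if a bottle or the tin is knocked over (tilted more than 0.6 rad) (angle between any of white_bottle, black_bottle, blue_bottle, red_tin's own z axis and vertical above 0.6 rad).
It fails at once if birds, scissors or spool moved by more than 20 mm, or the spool knocked over (distance of any of birds, scissors, spool from where it was at the start of the episode above 0.02 m or angle between spool's own z axis and vertical above 0.6 rad).
It also fails if it takes over 144 s, if anything falls off the work surface, if the arm or the gripper's body presses on something with over 40 N, if the wrist force passes 120 N, or if a joint passes its speed limit or range.

## Working session

There is one attempt and no reset: what is moved stays moved. The work goes in short steps, Python scripts to look and compute and a tool call to move; the robot and the scene stay as the last step left them, time stands still between calls to the robot, and variables do not carry over. Pictures are saved under pics/ and viewed, at most 14 in all, crops included, and the job is handed in when it is done.

Besides the shell and the picture viewer there is one more tool, called by a JSON object that holds its "op" and its "data", one argument or row to a line. servo_tool: Moves the arm, as the interface text tells. Its arguments: {"type":"object","properties":{"series":{"type":"string"}},"required":["series"]}

```bash
mkdir -p pics; ls
cat > h.py <<'E'
import numpy as np, cv2
from bench import ctrl
def save(name):
    c=ctrl.camera(name); return c
def cloud(c):
    f=240/np.tan(np.radians(c["fovy"])/2); z=c["z_map"]
    v,u=np.mgrid[0:480,0:640]
    P=np.stack([(u-c["cx"])/f*z,(v-c["cy"])/f*z,z],-1)
    T=np.array(c["extrinsics"]); return P@T[:3,:3].T+T[:3,3]
E
python3 - <<'E'
from h import *
o=ctrl.get_obs(); print({k:np.round(v,3) for k,v in o.items()})
for n in("scene","top"):
    c=ctrl.camera(n); cv2.imwrite(f"pics/{n}0.png",c["img"][...,::-1]); np.savez(f"{n}0.npz",P=cloud(c),img=c["img"],T=c["extrinsics"],f=c["fovy"],c=[c["cx"],c["cy"]])
    print(n,np.round(c["extrinsics"],3).tolist(),c["fovy"])
E
```

```text
pics
{'time_s': np.float64(0.0), 'q': array([-1.413,  0.182,  1.608,  0.   ,  1.354, -0.206]), 'dq': array([-0.002, -0.   , -0.001,  0.001, -0.001, -0.001]), 'joint_efforts': array([ 1.0000e-03, -4.4487e+01, -3.5133e+01, -0.0000e+00,  9.0000e-03,
        0.0000e+00]), 'eef_pos': array([ 0.205, -0.537,  0.255]), 'eef_rot': array([-0.001,  0.984,  0.181,  0.   ]), 'wrist_force': array([-0.043,  0.128,  0.833]), 'torque': array([ 0.054, -0.032,  0.02 ]), 'grasp_force': np.float64(0.0), 'opening': np.float64(1.003)}
scene [[0.481, 0.681, -0.553, 1.274], [0.877, -0.381, 0.294, -0.338], [-0.01, -0.626, -0.78, 0.997], [0.0, 0.0, 0.0, 1.0]] 49.658586577605526
top [[-0.01, -0.994, 0.111, 0.51], [-0.999, 0.006, -0.04, 0.029], [0.039, -0.112, -0.993, 1.009], [0.0, 0.0, 0.0, 1.0]] 51.30661507330457
```

View pics/top0.png

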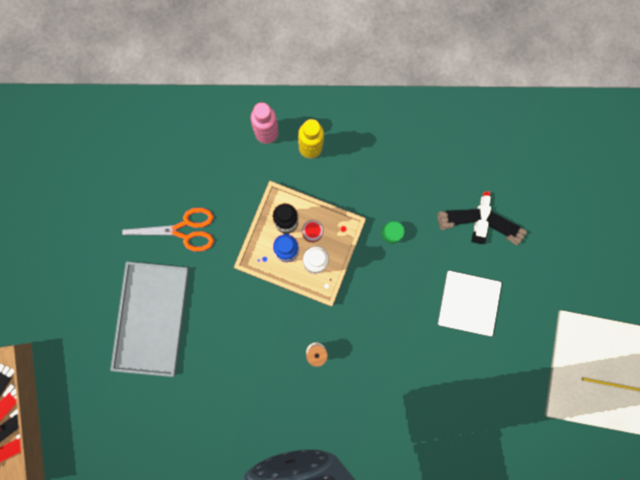

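View pics/scene0.png

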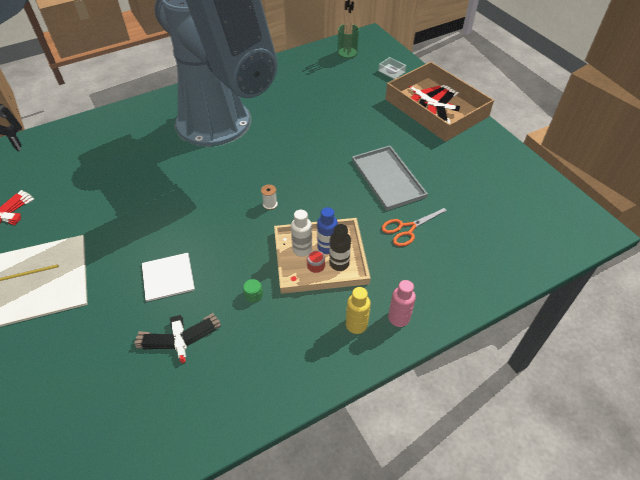

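The top view shows the plywood tray around (300,243): black bottle (285,215), blue (286,247), white (315,259) and the red tin (313,231). The grey tray is at (150,318), the tile at (470,303), the spool at (317,355) and the green look-alike at (394,231). The scene view agrees.

Run:
```python
from h import *
from scipy import ndimage as ni
for n in("top","scene"):
    d=np.load(n+"0.npz"); P=d["P"]; img=d["img"]; 
    hsv=cv2.cvtColor(img,cv2.COLOR_RGB2HSV)
    print(n)
    m=(P[...,2]>.1)&(P[...,2]<.16)&(P[...,0]>.3)&(P[...,0]<.75)&(abs(P[...,1])<.3)
    L,k=ni.label(m)
    for i in range(1,k+1):
        q=P[L==i]
        if len(q)<30: continue
        zt=np.percentile(q[:,2],90); t=(L==i)&(P[...,2]>zt-.006); q=P[t]
        r=cv2.minEnclosingCircle(q[:,:2].astype(np.float32))
        print("cap",np.round(q.mean(0),4),np.round(zt,4),len(q),"circ",np.round(r[0],4),round(r[1],4),np.median(img[t],0))
    H,S,V=hsv[...,0],hsv[...,1],hsv[...,2]
    masks={"tin":((H<6)|(H>174))&(S>130)&(V>90)&(P[...,2]>.03),"tile":(S<40)&(V>170)&(P[...,2]<.02)&(P[...,2]>.003),
     "tray":(S<50)&(V>70)&(V<200)&(P[...,2]<.02)&(P[...,2]>-.005)&(P[...,1]>.1),
     "caddy":(H>8)&(H<25)&(S>50)&(P[...,2]>.016)&(P[...,2]<.03),"spool":(P[...,2]>.045)&(P[...,2]<.065)&(P[...,0]<.45)&(P[...,0]>.25),
     "green":(H>50)&(H<70)&(S>150)&(V>120)&(P[...,2]>.025)}
    for kx,m in masks.items():
        m&=(P[...,0]>.2)&(P[...,0]<.8)&(abs(P[...,1])<.5)
        L,k=ni.label(m)
        if not k: print(kx,"none"); continue
        sz=ni.sum(m,L,range(1,k+1)); 
        for i in np.argsort(-sz)[:2]:
            if sz[i]<40: continue
            q=P[L==i+1]; r=cv2.minAreaRect(q[:,:2].astype(np.float32))
            print(kx,int(sz[i]),"med z",round(float(np.median(q[:,2])),4),"rect",np.round(r[0],4),np.round(r[1],4),round(r[2],1),"px",np.round(np.argwhere(L==i+1).mean(0)))
```

```text
top
cap [0.6551 0.0584 0.1333] 0.1347 233 circ [0.6553 0.0587] 0.0156 [35. 35. 36.]
cap [0.5978 0.0573 0.1332] 0.1346 238 circ [0.5979 0.0572] 0.0153 [ 50.  108.5 226.5]
cap [0.5744 0.0018 0.1333] 0.1348 236 circ [0.5748 0.0018] 0.0154 [246. 246. 245.]
tin 202 med z 0.0432 rect [0.6349 0.0065] [0.0294 0.0297] 89.1 px [230. 312.]
tile 2957 med z 0.0078 rect [ 0.4888 -0.3105] [0.1124 0.1119] 77.1 px [303. 470.]
tile 1418 med z 0.0079 rect [ 0.3656 -0.4856] [0.0451 0.2115] 84.9 px [377. 559.]
tray 7079 med z 0.0037 rect [0.4656 0.3281] [0.1285 0.2153] 83.9 px [319. 149.]
tray 123 med z 0.0021 rect [0.642  0.3377] [0.1    0.0203] 88.6 px [231. 146.]
caddy 1456 med z 0.0235 rect [0.6129 0.0305] [0.2064 0.1865] 68.1 px [241. 300.]
caddy 103 med z 0.0201 rect [ 0.6271 -0.4098] [0.025  0.0293] 54.8 px [235. 518.]
spool 336 med z 0.0539 rect [0.396  0.0012] [0.0358 0.0377] 89.9 px [355. 317.]
green 339 med z 0.0355 rect [ 0.6315 -0.1538] [0.0397 0.0378] 88.2 px [231. 393.]
scene
cap [0.6288 0.0566 0.1343] 0.1356 246 circ [0.6265 0.0572] 0.0441 [56.  62.  66.5]
cap [5.758e-01 1.000e-04 1.345e-01] 0.1356 116 circ [0.5744 0.0007] 0.0164 [245. 244. 239.]
tin 116 med z 0.0442 rect [0.6349 0.0073] [0.031  0.0291] 73.2 px [256. 316.]
tile 1804 med z 0.0084 rect [ 0.4889 -0.3097] [0.1109 0.1136] 76.9 px [276. 167.]
tile 1422 med z 0.0054 rect [0.4679 0.319 ] [0.1038 0.2034] 83.4 px [179. 387.]
tray 2682 med z 0.0055 rect [0.466  0.3301] [0.1356 0.2153] 84.7 px [177. 389.]
caddy 923 med z 0.0237 rect [0.6116 0.0308] [0.206  0.1934] 68.4 px [262. 324.]
caddy 74 med z 0.0229 rect [0.6672 0.0495] [0.0449 0.0197] 56.4 px [265. 338.]
spool 152 med z 0.0547 rect [ 0.3974 -0.0008] [0.0366 0.0379] 48.5 px [190. 268.]
green none
```

```bash
cat > go.py <<'E'
import sys; from h import *
from scipy.spatial.transform import Rotation as Ro
# usage: go.py x,y,z x,y,z ... : tool-axis shifts, each leg from the previous one (first from the measured pose)
o=ctrl.get_obs(); w=o["eef_rot"]; R=Ro.from_quat([*w[1:],w[0]]); p=np.array(o["eef_pos"])
print("t",round(float(o["time_s"]),2),"p",np.round(p,4),"open",round(float(o["opening"]),3),"F",np.round(o["wrist_force"],1),"tilt",np.round(R.as_matrix()[:2,2],4))
for s in sys.argv[1:]:
    g=np.array(eval(s)); print(s,np.round(R.inv().apply(g-p),4)); p=g
E
python3 go.py .655,.0585,.255 .655,.0585,.129 .655,.0585,.300
python3 - <<'E'
import numpy as np
c=np.array([.466,.3285]);u=np.array([.994,-.106])
for s in(-.058,0,.058):print(np.round(c+s*u,4))
E
```

```text
t 0.1 p [ 0.2046 -0.5369  0.2555] open 1.002 F [ 0.  -1.1  0.6] tilt [-0.0002  0.0016]
.655,.0585,.255 [ 0.6328 -0.3961  0.0013]
.655,.0585,.129 [-0.      0.0002  0.126 ]
.655,.0585,.300 [ 1.00e-04 -3.00e-04 -1.71e-01]
[0.4083 0.3346]
[0.466  0.3285]
[0.5237 0.3224]
```

{"op": "servo_tool", "data": {
  "series": "-0.3 0.02 -0.0125 0; -0.3 0.05 -0.031 0 0 0 0; -0.3 0.08 -0.05 0 0 0 0; -0.3 0.11 -0.069 0 0 0 0"
}}

```text
$.series[0]: bad value
```

{"op": "servo_tool", "data": {
  "series": "-0.3 0.02 -0.0125 0 0 0 0; -0.3 0.05 -0.031 0 0 0 0; -0.3 0.08 -0.05 0 0 0 0; -0.3 0.11 -0.069 0 0 0 0; -0.3 0.14 -0.0875 0 0 0 0; -0.3 0.17 -0.106 0 0 0 0; -0.3 0.2 -0.125 0 0 0 0; -0.3 0.23 -0.144 0 0 0 0; -0.3 0.26 -0.1625 0 0 0 0; -0.3 0.29 -0.181 0 0 0 0; -0.3 0.32 -0.2 0 0 0 0; -0.3 0.32 -0.2 0 0 0 0"
}}

```text
time_s: 1.1
eef_pos: [0.4349, -0.2317, 0.256]
eef_rot: [-0.001, 0.983, 0.183, 0.001]
wrist_force: [-0.2, -0.2, 0.6]
opening: 0.651
grasp_force: 0.0
```

{"op": "servo_tool", "data": {
  "series": "-0.3 0.02 -0.0125 0 0 0 0; -0.3 0.05 -0.031 0 0 0 0; -0.3 0.08 -0.05 0 0 0 0; -0.3 0.11 -0.069 0 0 0 0; -0.3 0.14 -0.0875 0 0 0 0; -0.3 0.17 -0.106 0 0 0 0; -0.3 0.2 -0.125 0 0 0 0; -0.3 0.23 -0.144 0 0 0 0; -0.3 0.26 -0.1625 0 0 0 0; -0.3 0.29 -0.181 0 0 0 0; -0.3 0.313 -0.196 0 0 0 0; -0.3 0.313 -0.196 0 0 0 0"
}}

```text
time_s: 2.1
eef_pos: [0.6569, 0.0619, 0.2553]
eef_rot: [-0.001, 0.983, 0.183, 0.0]
wrist_force: [-0.7, 0.7, -0.3]
opening: 0.648
grasp_force: 0.0
```

```bash
python3 go.py .655,.0585,.255 .655,.0585,.129
python3 - <<'E'
from h import *
c=ctrl.camera("wrist"); cv2.imwrite("pics/w1.png",c["img"][...,::-1])
E
```

```text
t 2.1 p [0.6569 0.0619 0.2553] open 0.648 F [-0.7  0.7 -0.3] tilt [0.0001 0.0017]
.655,.0585,.255 [-0.003   0.0025  0.0003]
.655,.0585,.129 [-1.00e-04  2.00e-04  1.26e-01]
```

View pics/w1.png

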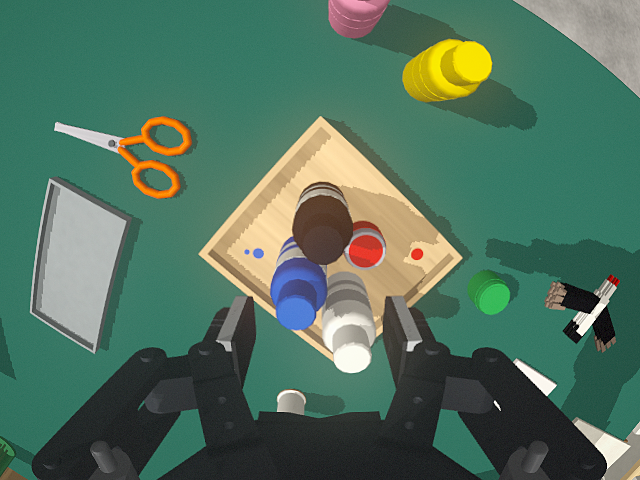

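The wrist view shows the black cap at (323,243), centred between the finger pads (columns 235 and 400). Next I'll check its position by wrist rays on the cap-top plane.

```bash
cat >> h.py <<'E'
from scipy.spatial.transform import Rotation as Ro
def wrist_cloud():
    o=ctrl.get_obs(); w=o["eef_rot"]; c=ctrl.camera("wrist")
    f=240/np.tan(np.radians(c["fovy"])/2); v,u=np.mgrid[0:480,0:640]
    x,y=u-c["cx"],v-c["cy"]; r=np.hypot(x,y)+1e-9; s=np.tan(r/f)/r; z=c["z_map"]
    P=np.stack([x*s*z,y*s*z,z],-1); T=np.array(c["T_tool_cam"])
    P=P@T[:3,:3].T+T[:3,3]
    return P@Ro.from_quat([*w[1:],w[0]]).as_matrix().T+np.array(o["eef_pos"]),c["img"]
def blobs(P,img,z0,z1,box=(.3,.75,-.4,.45)):
    m=((P[...,2]>z0)&(P[...,2]<z1)&(P[...,0]>box[0])&(P[...,0]<box[1])&(P[...,1]>box[2])&(P[...,1]<box[3])).astype(np.uint8)
    k,L=cv2.connectedComponents(m)
    for i in range(1,k):
        q=P[L==i]
        if len(q)<40: continue
        r=cv2.minEnclosingCircle(q[:,:2].astype(np.float32))
        print("blob",np.round(q.mean(0),4),len(q),"circ",np.round(r[0],4),round(r[1],4),np.median(img[L==i],0))
E
python3 - <<'E'
from h import *
P,img=wrist_cloud(); blobs(P,img,.128,.142); blobs(P,img,.04,.047,(.6,.67,-.02,.03))
E
```

```text
blob [0.6569 0.0591 0.1332] 1525 circ [0.6561 0.0586] 0.0156 [83. 62. 54.]
blob [0.6002 0.0582 0.133 ] 1238 circ [0.5985 0.058 ] 0.0158 [ 79. 126. 215.]
blob [0.5773 0.0032 0.133 ] 1013 circ [0.5755 0.0025] 0.0161 [251. 252. 240.]
blob [0.6362 0.0069 0.0429] 1239 circ [0.6358 0.0069] 0.0202 [190.  58.  45.]
```

{"op": "servo_tool", "data": {
  "series": "-0.3 -0.003 0.002 0 0 0 0; -0.3 -0.003 0.002 0.01 0 0 0; -0.3 -0.003 0.002 0.025 0 0 0; -0.3 -0.003 0.002 0.04 0 0 0; -0.3 -0.003 0.002 0.055 0 0 0; -0.3 -0.003 0.002 0.055 0 0 0"
}}

```text
time_s: 2.7
eef_pos: [0.6505, 0.0537, 0.197]
eef_rot: [-0.001, 0.984, 0.18, -0.003]
wrist_force: [-1.6, -1.1, -0.3]
opening: 0.648
grasp_force: 0.0
```

{"op": "servo_tool", "data": {
  "series": "-0.3 0 0 0 0 0 0; -0.3 0 0 0 0 0 0; -0.3 0 0 0 0 0 0"
}}

```text
time_s: 2.95
eef_pos: [0.6538, 0.0545, 0.2027]
eef_rot: [0.0, 0.984, 0.181, 0.001]
wrist_force: [-1.1, 0.1, 0.3]
opening: 0.646
grasp_force: 0.0
```

```bash
python3 go.py .656,.0587,.128 .656,.0587,.3
```

```text
t 2.95 p [0.6538 0.0545 0.2027] open 0.646 F [-1.1  0.1  0.3] tilt [ 0.0021 -0.0002]
.656,.0587,.128 [ 0.0034 -0.0032  0.0747]
.656,.0587,.3 [ 0.0003  0.0002 -0.172 ]
```

{"op": "servo_tool", "data": {
  "series": "-0.3 0.003 -0.003 0.01 0 0 0; -0.3 0.003 -0.003 0.025 0 0 0; -0.3 0.003 -0.003 0.04 0 0 0; -0.3 0.003 -0.003 0.055 0 0 0; -0.3 0.003 -0.003 0.067 0 0 0; -0.3 0.003 -0.003 0.074 0 0 0; -0.3 0.003 -0.003 0.074 0 0 0; -0.3 0.003 -0.003 0.074 0 0 0"
}}

```text
time_s: 3.62
eef_pos: [0.655, 0.059, 0.1272]
eef_rot: [-0.0, 0.983, 0.181, -0.0]
wrist_force: [0.5, -0.2, 0.1]
opening: 0.649
grasp_force: 0.0
```

```bash
python3 go.py .656,.0587,.128 .656,.0587,.3
```

```text
t 3.62 p [0.655  0.059  0.1272] open 0.649 F [ 0.5 -0.2  0.1] tilt [-0.0002  0.    ]
.656,.0587,.128 [ 0.0008  0.0006 -0.0008]
.656,.0587,.3 [-0.    -0.    -0.172]
```

Close, settle, lift.

{"op": "servo_tool", "data": {
  "series": "1 0 0 0 0 0 0; 1 0 0 0 0 0 0; 1 0 0 0 0 0 0; 1 0 0 0 0 0 0; 1 0 0 0 0 0 0; 1 0 0 0 0 0 0"
}}

```text
time_s: 4.12
eef_pos: [0.6559, 0.0589, 0.1288]
eef_rot: [0.0, 0.983, 0.181, 0.001]
wrist_force: [0.4, 0.5, 4.9]
opening: 0.341
grasp_force: 60.1
```

{"op": "servo_tool", "data": {
  "series": "1 0 0 -0.005 0 0 0; 1 0 0 -0.02 0 0 0; 1 0 0 -0.04 0 0 0; 1 0 0 -0.06 0 0 0; 1 0 0 -0.08 0 0 0; 1 0 0 -0.1 0 0 0; 1 0 0 -0.12 0 0 0; 1 0 0 -0.14 0 0 0; 1 0 0 -0.16 0 0 0; 1 0 0 -0.17 0 0 0; 1 0 0 -0.17 0 0 0; 1 0 0 -0.17 0 0 0"
}}

```text
time_s: 5.12
eef_pos: [0.6547, 0.0588, 0.2968]
eef_rot: [-0.0, 0.984, 0.181, -0.0]
wrist_force: [0.3, -0.6, -3.2]
opening: 0.341
grasp_force: 59.5
```

```bash
python3 go.py .524,.3225,.3 .524,.3225,.126 .524,.3225,.24; python3 -c "
from h import *
c=ctrl.camera('top'); cv2.imwrite('pics/t1.png',c['img'][...,::-1])"
```

```text
t 5.12 p [0.6547 0.0588 0.2968] open 0.341 F [ 0.3 -0.6 -3.2] tilt [-0.0003 -0.    ]
.524,.3225,.3 [-0.0284 -0.2929 -0.0032]
.524,.3225,.126 [1.00e-04 0.00e+00 1.74e-01]
.524,.3225,.24 [-0.    -0.    -0.114]
```

View pics/t1.png

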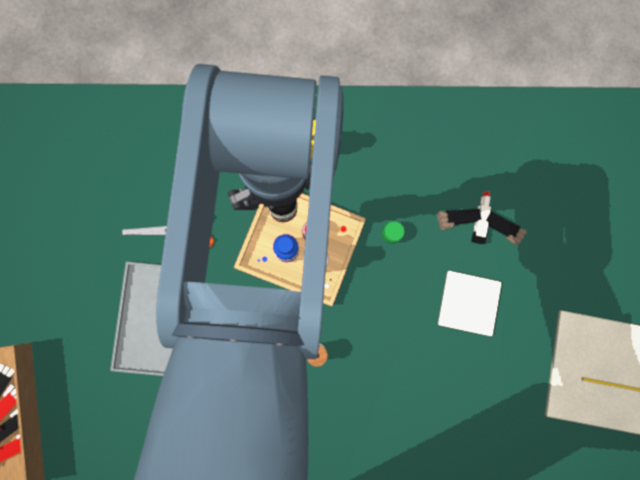

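Black bottle is lifted and held (top view shows it at (284,212), mostly hidden by the arm). Move over the tray.

{"op": "servo_tool", "data": {
  "series": "1 -0.001 -0.01 0 0 0 0; 1 -0.003 -0.035 0 0 0 0; 1 -0.006 -0.065 0 0 0 0; 1 -0.009 -0.095 0 0 0 0; 1 -0.012 -0.125 0 0 0 0; 1 -0.015 -0.155 0 0 0 0; 1 -0.018 -0.185 0 0 0 0; 1 -0.021 -0.215 0 0 0 0; 1 -0.024 -0.245 0 0 0 0; 1 -0.027 -0.27 0 0 0 0; 1 -0.028 -0.287 0 0 0 0; 1 -0.028 -0.293 0 0 0 0"
}}

```text
time_s: 6.17
eef_pos: [0.5218, 0.3254, 0.2956]
eef_rot: [-0.0, 0.983, 0.182, -0.002]
wrist_force: [0.4, -0.1, -2.4]
opening: 0.339
grasp_force: 59.7
```

{"op": "servo_tool", "data": {
  "series": "1 0 0 0.01 0 0 0; 1 0 0 0.03 0 0 0; 1 0 0 0.055 0 0 0; 1 0 0 0.08 0 0 0; 1 0 0 0.105 0 0 0; 1 0 0 0.13 0 0 0; 1 0 0 0.145 0 0 0; 1 0 0 0.155 0 0 0; 1 0 0 0.155 0 0 0; 1 0 0 0.155 0 0 0; 1 0 0 0.155 0 0 0"
}}

```text
time_s: 7.08
eef_pos: [0.5255, 0.3226, 0.1434]
eef_rot: [-0.0, 0.984, 0.181, 0.001]
wrist_force: [-0.7, -1.1, -1.7]
opening: 0.347
grasp_force: 59.7
```

```bash
python3 go.py .524,.3225,.126
```

```text
t 7.08 p [0.5255 0.3226 0.1434] open 0.347 F [-0.7 -1.1 -1.7] tilt [0.0019 0.0006]
.524,.3225,.126 [-0.0015 -0.0004  0.0174]
```

{"op": "servo_tool", "data": {
  "series": "1 0 0 0.004 0 0 0; 1 0 0 0.008 0 0 0; 1 0 0 0.012 0 0 0; 1 0 0 0.015 0 0 0; 1 0 0 0.017 0 0 0; 1 0 0 0.017 0 0 0; 1 0 0 0.017 0 0 0; 1 0 0 0.017 0 0 0; 1 0 0 0.017 0 0 0"
}}

```text
time_s: 7.83
eef_pos: [0.5248, 0.3229, 0.1258]
eef_rot: [-0.0, 0.983, 0.181, 0.0]
wrist_force: [-0.4, -0.2, 4.2]
opening: 0.343
grasp_force: 60.3
```

{"op": "servo_tool", "data": {
  "series": "0.1 0 0 0 0 0 0; -0.3 0 0 0 0 0 0; -0.3 0 0 0 0 0 0; -0.3 0 0 0 0 0 0; -0.3 0 0 0 0 0 0; -0.3 0 0 -0.01 0 0 0; -0.3 0 0 -0.03 0 0 0; -0.3 0 0 -0.055 0 0 0; -0.3 0 0 -0.085 0 0 0; -0.3 0 0 -0.11 0 0 0; -0.3 0 0 -0.12 0 0 0; -0.3 0 0 -0.12 0 0 0"
}}

```text
time_s: 8.83
eef_pos: [0.5262, 0.3234, 0.2493]
eef_rot: [-0.001, 0.983, 0.181, 0.003]
wrist_force: [-0.2, 0.2, -0.5]
opening: 0.654
grasp_force: 0.0
```

```bash
python3 go.py .5985,.058,.245 .5985,.058,.128 .5985,.058,.3 .466,.3285,.3 .466,.3285,.126; python3 -c "
from h import *
P,img=wrist_cloud(); blobs(P,img,.122,.142); cv2.imwrite('pics/w2.png',img[...,::-1])"
```

```text
t 8.83 p [0.5262 0.3234 0.2493] open 0.654 F [-0.2  0.2 -0.5] tilt [0.0063 0.0024]
.5985,.058,.245 [-0.0269  0.2738  0.0041]
.5985,.058,.128 [-0.0008 -0.      0.117 ]
.5985,.058,.3 [ 0.0012  0.     -0.172 ]
.466,.3285,.3 [-2.750e-02 -2.999e-01 -2.000e-04]
.466,.3285,.126 [-0.0012 -0.      0.174 ]
blob [0.5262 0.3234 0.13  ] 1594 circ [0.525  0.3229] 0.0157 [66.5 69.  68. ]
blob [0.5982 0.0632 0.1313] 754 circ [0.5986 0.0592] 0.0162 [ 29.  81. 170.]
blob [0.5732 0.0111 0.1302] 432 circ [0.5742 0.005 ] 0.0155 [171.5 167.5 156. ]
```

View pics/w2.png

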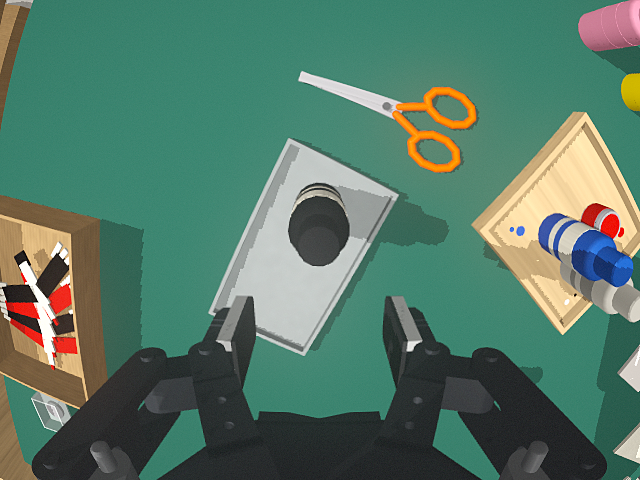

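The view shows the black bottle upright in the grey tray, cap at (319,235). Now the blue one.

{"op": "servo_tool", "data": {
  "series": "-0.3 -0.001 0.01 0 0 0 0; -0.3 -0.003 0.035 0 0 0 0; -0.3 -0.006 0.065 0 0 0 0; -0.3 -0.009 0.1 0 0 0 0; -0.3 -0.013 0.135 0 0 0 0; -0.3 -0.016 0.17 0 0 0 0; -0.3 -0.02 0.205 0 0 0 0; -0.3 -0.023 0.24 0 0 0 0; -0.3 -0.025 0.263 0 0 0 0; -0.3 -0.0255 0.2735 0 0 0 0; -0.3 -0.0255 0.2735 0 0 0 0; -0.3 -0.0255 0.2735 0 0 0 0"
}}

```text
time_s: 9.88
eef_pos: [0.5972, 0.058, 0.2437]
eef_rot: [-0.001, 0.984, 0.18, -0.001]
wrist_force: [0.5, -0.1, -0.5]
opening: 0.648
grasp_force: 0.0
```

{"op": "servo_tool", "data": {
  "series": "-0.3 0 0 0.01 0 0 0; -0.3 0 0 0.03 0 0 0; -0.3 0 0 0.055 0 0 0; -0.3 0 0 0.065 0 0 0; -0.3 0 0 0.07 0 0 0; -0.3 0 0 0.07 0 0 0; -0.3 0 0 0.07 0 0 0; -0.3 0 0 0.07 0 0 0"
}}

```text
time_s: 10.55
eef_pos: [0.5988, 0.0583, 0.1767]
eef_rot: [0.0, 0.983, 0.181, 0.001]
wrist_force: [0.3, -0.1, 0.3]
opening: 0.653
grasp_force: 0.0
```

```bash
python3 go.py .5985,.058,.128
```

```text
t 10.55 p [0.5988 0.0583 0.1767] open 0.653 F [ 0.3 -0.1  0.3] tilt [ 0.0023 -0.0002]
.5985,.058,.128 [-0.0005  0.0002  0.0487]
```

{"op": "servo_tool", "data": {
  "series": "-0.3 0 0 0.01 0 0 0; -0.3 0 0 0.025 0 0 0; -0.3 0 0 0.038 0 0 0; -0.3 0 0 0.045 0 0 0; -0.3 0 0 0.048 0 0 0; -0.3 0 0 0.048 0 0 0; 1 0 0 0.048 0 0 0; 1 0 0 0.048 0 0 0; 1 0 0 0.048 0 0 0; 1 0 0 0.048 0 0 0; 1 0 0 0.048 0 0 0; 1 0 0 0.048 0 0 0"
}}

```text
time_s: 11.55
eef_pos: [0.5988, 0.0581, 0.1283]
eef_rot: [0.0, 0.983, 0.181, 0.001]
wrist_force: [-0.3, 0.7, 6.1]
opening: 0.343
grasp_force: 63.4
```

{"op": "servo_tool", "data": {
  "series": "1 0 0 -0.005 0 0 0; 1 0 0 -0.02 0 0 0; 1 0 0 -0.04 0 0 0; 1 0 0 -0.06 0 0 0; 1 0 0 -0.08 0 0 0; 1 0 0 -0.1 0 0 0; 1 0 0 -0.12 0 0 0; 1 0 0 -0.14 0 0 0; 1 0 0 -0.16 0 0 0; 1 0 0 -0.17 0 0 0; 1 0 0 -0.17 0 0 0; 1 0 0 -0.17 0 0 0"
}}

```text
time_s: 12.55
eef_pos: [0.5978, 0.0581, 0.2968]
eef_rot: [-0.0, 0.984, 0.181, -0.0]
wrist_force: [0.3, 0.4, -2.6]
opening: 0.342
grasp_force: 62.7
```

```bash
python3 go.py .466,.3285,.3 .466,.3285,.126; ls -la pics|wc -l
```

```text
t 12.55 p [0.5978 0.0581 0.2968] open 0.342 F [ 0.3  0.4 -2.6] tilt [-0.0004  0.    ]
.466,.3285,.3 [-0.0269 -0.2996 -0.0032]
.466,.3285,.126 [1.00e-04 0.00e+00 1.74e-01]
8
```

{"op": "servo_tool", "data": {
  "series": "1 -0.001 -0.01 0 0 0 0; 1 -0.003 -0.035 0 0 0 0; 1 -0.006 -0.065 0 0 0 0; 1 -0.009 -0.095 0 0 0 0; 1 -0.012 -0.125 0 0 0 0; 1 -0.015 -0.155 0 0 0 0; 1 -0.018 -0.185 0 0 0 0; 1 -0.021 -0.215 0 0 0 0; 1 -0.024 -0.245 0 0 0 0; 1 -0.026 -0.275 0 0 0 0; 1 -0.0275 -0.293 0 0 0 0; 1 -0.0275 -0.2995 0 0 0 0"
}}

```text
time_s: 13.55
eef_pos: [0.4627, 0.3307, 0.2953]
eef_rot: [-0.0, 0.983, 0.183, -0.002]
wrist_force: [0.1, 0.1, -1.3]
opening: 0.342
grasp_force: 62.9
```

{"op": "servo_tool", "data": {
  "series": "1 0 0 0 0 0 0; 1 0 0 0.01 0 0 0; 1 0 0 0.03 0 0 0; 1 0 0 0.055 0 0 0; 1 0 0 0.08 0 0 0; 1 0 0 0.105 0 0 0; 1 0 0 0.13 0 0 0; 1 0 0 0.145 0 0 0; 1 0 0 0.155 0 0 0; 1 0 0 0.155 0 0 0; 1 0 0 0.155 0 0 0; 1 0 0 0.155 0 0 0"
}}

```text
time_s: 14.55
eef_pos: [0.4667, 0.3281, 0.1434]
eef_rot: [-0.0, 0.984, 0.181, 0.001]
wrist_force: [0.9, -0.8, -1.7]
opening: 0.345
grasp_force: 62.9
```

```bash
python3 go.py .466,.3285,.126
```

```text
t 14.55 p [0.4667 0.3281 0.1434] open 0.345 F [ 0.9 -0.8 -1.7] tilt [0.0017 0.0007]
.466,.3285,.126 [-0.0006 -0.0006  0.0174]
```

{"op": "servo_tool", "data": {
  "series": "1 0 0 0.004 0 0 0; 1 0 0 0.008 0 0 0; 1 0 0 0.012 0 0 0; 1 0 0 0.015 0 0 0; 1 0 0 0.017 0 0 0; 1 0 0 0.017 0 0 0; 1 0 0 0.017 0 0 0; 1 0 0 0.017 0 0 0; 1 0 0 0.017 0 0 0"
}}

```text
time_s: 15.3
eef_pos: [0.4658, 0.3283, 0.1254]
eef_rot: [-0.0, 0.983, 0.181, 0.0]
wrist_force: [0.8, 0.4, 0.7]
opening: 0.343
grasp_force: 63.1
```

{"op": "servo_tool", "data": {
  "series": "0.1 0 0 0 0 0 0; -0.3 0 0 0 0 0 0; -0.3 0 0 0 0 0 0; -0.3 0 0 0 0 0 0; -0.3 0 0 0 0 0 0; -0.3 0 0 -0.01 0 0 0; -0.3 0 0 -0.03 0 0 0; -0.3 0 0 -0.055 0 0 0; -0.3 0 0 -0.085 0 0 0; -0.3 0 0 -0.11 0 0 0; -0.3 0 0 -0.12 0 0 0; -0.3 0 0 -0.12 0 0 0"
}}

```text
time_s: 16.3
eef_pos: [0.4674, 0.3289, 0.2492]
eef_rot: [-0.001, 0.983, 0.181, 0.003]
wrist_force: [0.8, 0.3, 0.8]
opening: 0.651
grasp_force: 0.0
```

```bash
python3 go.py .5755,.0022,.245; python3 -c "
from h import *
P,img=wrist_cloud(); blobs(P,img,.122,.142); cv2.imwrite('pics/w3.png',img[...,::-1])"
```

```text
t 16.3 p [0.4674 0.3289 0.2492] open 0.651 F [0.8 0.3 0.8] tilt [0.0062 0.0026]
.5755,.0022,.245 [-0.0153  0.3438  0.004 ]
blob [0.5251 0.3235 0.1303] 1739 circ [0.5249 0.3228] 0.0156 [53. 55. 57.]
blob [0.4668 0.3286 0.13  ] 1594 circ [0.4655 0.3281] 0.0159 [ 71. 130. 223.]
```

Blue stands in the tray. Next, white.

{"op": "servo_tool", "data": {
  "series": "-0.3 -0.001 0.012 0 0 0 0; -0.3 -0.002 0.04 0 0 0 0; -0.3 -0.003 0.075 0 0 0 0; -0.3 -0.005 0.112 0 0 0 0; -0.3 -0.006 0.15 0 0 0 0; -0.3 -0.008 0.188 0 0 0 0; -0.3 -0.009 0.226 0 0 0 0; -0.3 -0.011 0.264 0 0 0 0; -0.3 -0.012 0.302 0 0 0 0; -0.3 -0.0135 0.33 0 0 0 0; -0.3 -0.0137 0.3435 0 0 0 0; -0.3 -0.0137 0.3435 0 0 0 0"
}}

```text
time_s: 17.35
eef_pos: [0.5747, -0.001, 0.2431]
eef_rot: [-0.0, 0.984, 0.179, -0.002]
wrist_force: [-0.2, 0.1, 0.1]
opening: 0.651
grasp_force: 0.0
```

{"op": "servo_tool", "data": {
  "series": "-0.3 0 0 0.01 0 0 0; -0.3 0 0 0.03 0 0 0; -0.3 0 0 0.055 0 0 0; -0.3 0 0 0.065 0 0 0; -0.3 0 0 0.07 0 0 0; -0.3 0 0 0.07 0 0 0; -0.3 0 0 0.07 0 0 0; -0.3 0 0 0.07 0 0 0"
}}

```text
time_s: 18.02
eef_pos: [0.5759, 0.0025, 0.1766]
eef_rot: [0.0, 0.983, 0.181, 0.001]
wrist_force: [-0.8, -0.0, 0.8]
opening: 0.65
grasp_force: 0.0
```

```bash
python3 go.py .5755,.0022,.128
```

```text
t 18.02 p [0.5759 0.0025 0.1766] open 0.65 F [-0.8 -0.   0.8] tilt [ 0.0021 -0.0004]
.5755,.0022,.128 [-0.0006  0.0001  0.0486]
```

{"op": "servo_tool", "data": {
  "series": "-0.3 0 0 0.01 0 0 0; -0.3 0 0 0.025 0 0 0; -0.3 0 0 0.038 0 0 0; -0.3 0 0 0.045 0 0 0; -0.3 0 0 0.048 0 0 0; -0.3 0 0 0.048 0 0 0; 1 0 0 0.048 0 0 0; 1 0 0 0.048 0 0 0; 1 0 0 0.048 0 0 0; 1 0 0 0.048 0 0 0; 1 0 0 0.048 0 0 0; 1 0 0 0.048 0 0 0"
}}

```text
time_s: 19.02
eef_pos: [0.5759, 0.0023, 0.1283]
eef_rot: [0.0, 0.983, 0.181, 0.001]
wrist_force: [-0.1, 0.2, 6.0]
opening: 0.341
grasp_force: 61.7
```

{"op": "servo_tool", "data": {
  "series": "1 0 0 -0.005 0 0 0; 1 0 0 -0.02 0 0 0; 1 0 0 -0.04 0 0 0; 1 0 0 -0.06 0 0 0; 1 0 0 -0.08 0 0 0; 1 0 0 -0.1 0 0 0; 1 0 0 -0.12 0 0 0; 1 0 0 -0.14 0 0 0; 1 0 0 -0.16 0 0 0; 1 0 0 -0.17 0 0 0; 1 0 0 -0.17 0 0 0; 1 0 0 -0.17 0 0 0"
}}

```text
time_s: 20.02
eef_pos: [0.5749, 0.0022, 0.2968]
eef_rot: [0.0, 0.984, 0.181, -0.0]
wrist_force: [-0.6, 0.5, -2.2]
opening: 0.343
grasp_force: 60.8
```

{"op": "servo_tool", "data": {
  "series": "1 -0.001 -0.01 0 0 0 0; 1 -0.004 -0.035 0 0 0 0; 1 -0.007 -0.065 0 0 0 0; 1 -0.01 -0.1 0 0 0 0; 1 -0.014 -0.135 0 0 0 0; 1 -0.017 -0.17 0 0 0 0; 1 -0.021 -0.205 0 0 0 0; 1 -0.025 -0.24 0 0 0 0; 1 -0.028 -0.275 0 0 0 0; 1 -0.032 -0.31 0 0 0 0; 1 -0.035 -0.34 0 0 0 0; 1 -0.037 -0.36 0 0 0 0"
}}

```text
time_s: 21.02
eef_pos: [0.4093, 0.3278, 0.2954]
eef_rot: [-0.0, 0.983, 0.182, -0.002]
wrist_force: [-0.2, -0.0, -2.0]
opening: 0.344
grasp_force: 61.0
```

{"op": "servo_tool", "data": {
  "series": "1 -0.0008 -0.0097 0 0 0 0; 1 -0.0008 -0.0097 0 0 0 0; 1 -0.0008 -0.0097 0.02 0 0 0; 1 -0.0008 -0.0097 0.045 0 0 0; 1 -0.0008 -0.0097 0.07 0 0 0; 1 -0.0008 -0.0097 0.095 0 0 0; 1 -0.0008 -0.0097 0.12 0 0 0; 1 -0.0008 -0.0097 0.14 0 0 0; 1 -0.0008 -0.0097 0.15 0 0 0; 1 -0.0008 -0.0097 0.155 0 0 0; 1 -0.0008 -0.0097 0.155 0 0 0; 1 -0.0008 -0.0097 0.155 0 0 0"
}}

```text
time_s: 22.02
eef_pos: [0.4091, 0.3342, 0.1431]
eef_rot: [-0.0, 0.984, 0.181, 0.001]
wrist_force: [0.9, 0.5, -1.1]
opening: 0.34
grasp_force: 61.1
```

```bash
python3 go.py .4083,.3346,.126
```

```text
t 22.02 p [0.4091 0.3342 0.1431] open 0.34 F [ 0.9  0.5 -1.1] tilt [0.001  0.0003]
.4083,.3346,.126 [-0.0006 -0.0006  0.0171]
```

{"op": "servo_tool", "data": {
  "series": "1 0 0 0.004 0 0 0; 1 0 0 0.008 0 0 0; 1 0 0 0.012 0 0 0; 1 0 0 0.015 0 0 0; 1 0 0 0.017 0 0 0; 1 0 0 0.017 0 0 0; 1 0 0 0.017 0 0 0; 1 0 0 0.017 0 0 0; 1 0 0 0.017 0 0 0"
}}

```text
time_s: 22.77
eef_pos: [0.4083, 0.3344, 0.1253]
eef_rot: [-0.0, 0.984, 0.181, 0.0]
wrist_force: [-0.9, 1.2, -0.7]
opening: 0.343
grasp_force: 61.2
```

{"op": "servo_tool", "data": {
  "series": "0.1 0 0 0 0 0 0; -0.3 0 0 0 0 0 0; -0.3 0 0 0 0 0 0; -0.3 0 0 0 0 0 0; -0.3 0 0 0 0 0 0; -0.3 0 0 -0.01 0 0 0; -0.3 0 0 -0.03 0 0 0; -0.3 0 0 -0.055 0 0 0; -0.3 0 0 -0.085 0 0 0; -0.3 0 0 -0.11 0 0 0; -0.3 0 0 -0.12 0 0 0; -0.3 0 0 -0.12 0 0 0"
}}

```text
time_s: 23.77
eef_pos: [0.4098, 0.3352, 0.2489]
eef_rot: [-0.001, 0.983, 0.181, 0.003]
wrist_force: [-0.4, -0.6, -0.1]
opening: 0.65
grasp_force: 0.0
```

```bash
python3 go.py .6355,.0069,.2; python3 -c "
from h import *
P,img=wrist_cloud(); blobs(P,img,.122,.142); cv2.imwrite('pics/w4.png',img[...,::-1])"
```

```text
t 23.77 p [0.4098 0.3352 0.2489] open 0.65 F [-0.4 -0.6 -0.1] tilt [0.0058 0.0029]
.6355,.0069,.2 [0.0938 0.3871 0.0493]
blob [0.5239 0.3235 0.1302] 1762 circ [0.5247 0.3232] 0.016 [48. 51. 51.]
blob [0.4656 0.3286 0.1302] 1740 circ [0.4652 0.3283] 0.0158 [ 65. 120. 214.]
blob [0.4089 0.3344 0.13  ] 1570 circ [0.4077 0.3339] 0.0158 [255. 255. 246.]
```

View pics/w4.png

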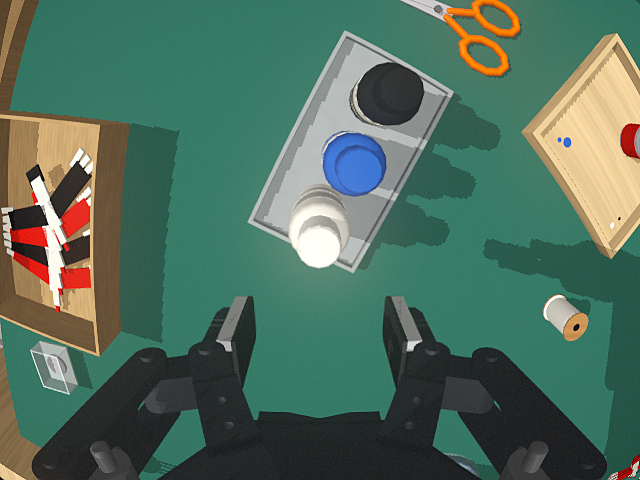

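All three bottles stand in the tray (caps at (390,93), (358,163), (320,247)). Go to the tin.

{"op": "servo_tool", "data": {
  "series": "-0.5 0.003 0.012 0 0 0 0; -0.5 0.01 0.04 0 0 0 0; -0.5 0.0185 0.075 0 0 0 0; -0.5 0.027 0.11 0 0 0 0; -0.5 0.036 0.146 0 0 0 0; -0.5 0.045 0.182 0 0 0 0; -0.5 0.054 0.218 0 0 0 0; -0.5 0.063 0.254 0 0 0 0; -0.5 0.072 0.29 0 0 0 0; -0.5 0.08 0.325 0 0 0 0; -0.5 0.088 0.357 0 0 0 0; -0.5 0.093 0.378 0 0 0 0"
}}

```text
time_s: 24.82
eef_pos: [0.6299, 0.0101, 0.2423]
eef_rot: [-0.0, 0.984, 0.18, -0.002]
wrist_force: [0.4, 1.1, -0.3]
opening: 0.751
grasp_force: 0.0
```

{"op": "servo_tool", "data": {
  "series": "-0.5 0.0026 0.009 0 0 0 0; -0.5 0.0026 0.009 0.01 0 0 0; -0.5 0.0026 0.009 0.035 0 0 0; -0.5 0.0026 0.009 0.06 0 0 0; -0.5 0.0026 0.009 0.085 0 0 0; -0.5 0.0026 0.009 0.1 0 0 0; -0.5 0.0026 0.009 0.105 0 0 0; -0.5 0.0026 0.009 0.105 0 0 0; -0.5 0.0026 0.009 0.105 0 0 0; -0.5 0.0026 0.009 0.105 0 0 0"
}}

```text
time_s: 25.65
eef_pos: [0.636, 0.0071, 0.1416]
eef_rot: [0.0, 0.983, 0.181, 0.001]
wrist_force: [-0.3, 1.0, -0.1]
opening: 0.749
grasp_force: 0.0
```

```bash
python3 -c "
from h import *
P,img=wrist_cloud(); blobs(P,img,.0405,.047,(.6,.67,-.02,.03)); cv2.imwrite('pics/w5.png',img[...,::-1])"; python3 go.py .6355,.0069,.04 .6355,.0069,.16 .489,-.31,.16 .489,-.31,.041
```

```text
blob [0.6364 0.0069 0.0429] 2848 circ [0.6357 0.0067] 0.0197 [231.  75.  53.]
t 25.7 p [0.6362 0.0069 0.1419] open 0.751 F [-0.4  0.6  0.3] tilt [ 0.0026 -0.0004]
.6355,.0069,.04 [-0.0009 -0.0004  0.1019]
.6355,.0069,.16 [ 0.0003  0.0002 -0.12  ]
.489,-.31,.16 [-0.2498  0.2439 -0.0003]
.489,-.31,.041 [-0.0003 -0.0002  0.119 ]
```

View pics/w5.png

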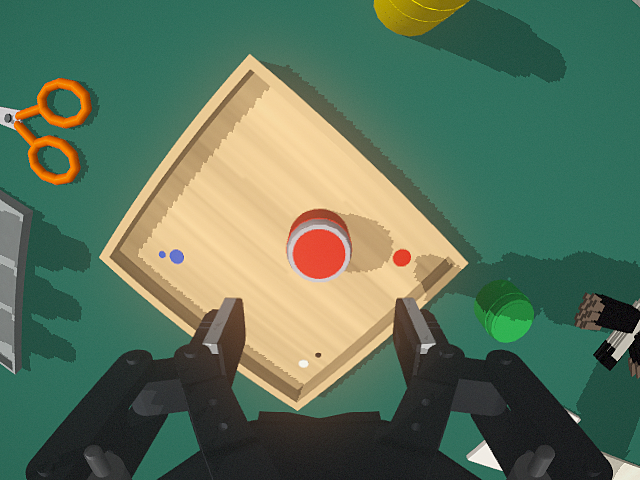

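The tin lid is at (320,252), centred between the fingers with the walls clear. Descend and grasp.

{"op": "servo_tool", "data": {
  "series": "-0.5 0 0 0.01 0 0 0; -0.5 0 0 0.03 0 0 0; -0.5 0 0 0.05 0 0 0; -0.5 0 0 0.07 0 0 0; -0.5 0 0 0.085 0 0 0; -0.5 0 0 0.095 0 0 0; -0.5 0 0 0.101 0 0 0; -0.5 0 0 0.101 0 0 0; -0.5 0 0 0.101 0 0 0; -0.5 0 0 0.101 0 0 0"
}}

```text
time_s: 26.53
eef_pos: [0.6363, 0.0065, 0.0405]
eef_rot: [0.0, 0.984, 0.181, 0.001]
wrist_force: [0.2, 0.9, 0.0]
opening: 0.748
grasp_force: 0.0
```

{"op": "servo_tool", "data": {
  "series": "1 0 0 0 0 0 0; 1 0 0 0 0 0 0; 1 0 0 0 0 0 0; 1 0 0 0 0 0 0; 1 0 0 0 0 0 0; 1 0 0 0 0 0 0"
}}

```text
time_s: 27.03
eef_pos: [0.6364, 0.0065, 0.0407]
eef_rot: [0.0, 0.983, 0.181, 0.001]
wrist_force: [0.3, -0.6, 6.4]
opening: 0.468
grasp_force: 61.1
```

```bash
python3 go.py .6355,.0069,.16 .489,-.31,.16
```

```text
t 27.03 p [0.6364 0.0065 0.0407] open 0.468 F [ 0.3 -0.6  6.4] tilt [ 0.0024 -0.0004]
.6355,.0069,.16 [-0.0004 -0.0005 -0.1193]
.489,-.31,.16 [-2.497e-01  2.440e-01 -2.000e-04]
```

{"op": "servo_tool", "data": {
  "series": "1 0 0 -0.005 0 0 0; 1 0 0 -0.02 0 0 0; 1 0 0 -0.045 0 0 0; 1 0 0 -0.07 0 0 0; 1 0 0 -0.095 0 0 0; 1 0 0 -0.112 0 0 0; 1 0 0 -0.12 0 0 0; 1 0 0 -0.12 0 0 0"
}}

```text
time_s: 27.7
eef_pos: [0.6367, 0.0065, 0.1625]
eef_rot: [0.001, 0.983, 0.181, 0.002]
wrist_force: [0.1, 0.3, -1.0]
opening: 0.468
grasp_force: 60.5
```

{"op": "servo_tool", "data": {
  "series": "1 -0.008 0.008 0 0 0 0; 1 -0.025 0.025 0 0 0 0; 1 -0.048 0.047 0 0 0 0; 1 -0.072 0.07 0 0 0 0; 1 -0.096 0.094 0 0 0 0; 1 -0.12 0.117 0 0 0 0; 1 -0.144 0.141 0 0 0 0; 1 -0.168 0.164 0 0 0 0; 1 -0.192 0.188 0 0 0 0; 1 -0.216 0.211 0 0 0 0; 1 -0.238 0.232 0 0 0 0; 1 -0.25 0.244 0 0 0 0"
}}

```text
time_s: 28.7
eef_pos: [0.4853, -0.3128, 0.1572]
eef_rot: [-0.001, 0.984, 0.18, -0.001]
wrist_force: [-0.1, -0.4, -0.6]
opening: 0.465
grasp_force: 60.5
```

{"op": "servo_tool", "data": {
  "series": "1 0 0 0 0 0 0; 1 0 0 0 0 0 0; 1 0 0 0.015 0 0 0; 1 0 0 0.035 0 0 0; 1 0 0 0.055 0 0 0; 1 0 0 0.065 0 0 0; 1 0 0 0.065 0 0 0; 1 0 0 0.065 0 0 0; 1 0 0 0.065 0 0 0"
}}

```text
time_s: 29.45
eef_pos: [0.4892, -0.3103, 0.0951]
eef_rot: [0.0, 0.983, 0.181, 0.0]
wrist_force: [0.1, -0.2, 0.3]
opening: 0.468
grasp_force: 60.5
```

```bash
python3 go.py .489,-.31,.042;  python3 - <<'E'
from h import *
P,img=wrist_cloud(); hsv=cv2.cvtColor(img,cv2.COLOR_RGB2HSV)
m=(P[...,2]>.003)&(P[...,2]<.012)&(hsv[...,1]<90)&(hsv[...,2]>120)&(abs(P[...,0]-.489)<.08)&(abs(P[...,1]+.31)<.08)
q=P[m]; r=cv2.minAreaRect(q[:,:2].astype(np.float32)); print(len(q),np.round(r[0],4),np.round(r[1],4),r[2],np.median(q[:,2])); cv2.imwrite('pics/w6.png',img[...,::-1])
E
```

```text
t 29.45 p [ 0.4892 -0.3103  0.0951] open 0.468 F [ 0.1 -0.2  0.3] tilt [ 0.0008 -0.0007]
.489,-.31,.042 [-0.0001 -0.0004  0.0531]
22852 [ 0.4899 -0.31  ] [0.1101 0.1101] 77.41654968261719 0.007502181886705379
```

View pics/w6.png

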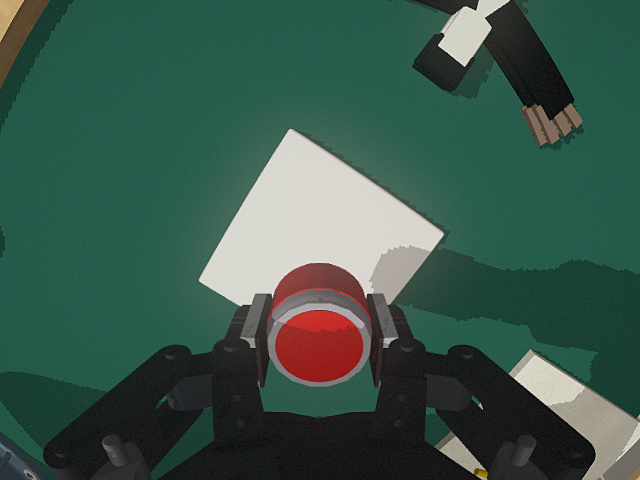

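The tin is held upright over the tile; the tile centre matches in xy. Lower and release.

{"op": "servo_tool", "data": {
  "series": "1 0 0 0.01 0 0 0; 1 0 0 0.025 0 0 0; 1 0 0 0.038 0 0 0; 1 0 0 0.046 0 0 0; 1 0 0 0.05 0 0 0; 1 0 0 0.053 0 0 0; 1 0 0 0.053 0 0 0; 1 0 0 0.053 0 0 0; 1 0 0 0.053 0 0 0; 1 0 0 0.053 0 0 0"
}}

```text
time_s: 30.33
eef_pos: [0.4888, -0.3106, 0.0417]
eef_rot: [0.0, 0.984, 0.181, 0.0]
wrist_force: [-0.5, -0.6, 2.7]
opening: 0.469
grasp_force: 60.8
```

{"op": "servo_tool", "data": {
  "series": "-0.1 0 0 0 0 0 0; -0.5 0 0 0 0 0 0; -0.5 0 0 0 0 0 0; -0.5 0 0 0 0 0 0; -0.5 0 0 0 0 0 0; -0.5 0 0 0 0 0 0; -0.5 0 0 -0.01 0 0 0; -0.5 0 0 -0.03 0 0 0; -0.5 0 0 -0.06 0 0 0; -0.5 0 0 -0.085 0 0 0; -0.5 0 0 -0.1 0 0 0; -0.5 0 0 -0.1 0 0 0"
}}

```text
time_s: 31.33
eef_pos: [0.4906, -0.3122, 0.1465]
eef_rot: [0.003, 0.983, 0.181, 0.002]
wrist_force: [0.7, -0.4, 0.4]
opening: 0.755
grasp_force: 0.0
```

```bash
python3 go.py .4083,.3342,.245;  python3 - <<'E'
from h import *
P,img=wrist_cloud(); blobs(P,img,.0405,.052,(.45,.53,-.36,-.26)); blobs(P,img,.028,.047,(.45,.53,-.36,-.26))
E
```

```text
t 31.33 p [ 0.4906 -0.3122  0.1465] open 0.755 F [ 0.7 -0.4  0.4] tilt [ 0.0059 -0.0057]
.4083,.3342,.245 [ 0.1535 -0.6326 -0.1027]
blob [ 0.4893 -0.3109  0.0438] 2786 circ [ 0.489  -0.3112] 0.0201 [200.  72.  66.]
blob [ 0.4915 -0.31    0.0425] 3394 circ [ 0.4886 -0.311 ] 0.0217 [200.  73.  67.]
```

{"op": "servo_tool", "data": {
  "series": "-0.3 0 0 -0.03 0 0 0; -0.3 0 0 -0.065 0 0 0; -0.3 0.003 -0.013 -0.095 0 0 0; -0.3 0.011 -0.045 -0.103 0 0 0; -0.3 0.02 -0.08 -0.103 0 0 0; -0.3 0.028 -0.115 -0.103 0 0 0; -0.3 0.0366 -0.15 -0.103 0 0 0; -0.3 0.045 -0.185 -0.103 0 0 0; -0.3 0.0537 -0.22 -0.103 0 0 0; -0.3 0.062 -0.255 -0.103 0 0 0; -0.3 0.071 -0.29 -0.103 0 0 0; -0.3 0.079 -0.325 -0.103 0 0 0"
}}

```text
time_s: 32.38
eef_pos: [0.4455, 0.0233, 0.2432]
eef_rot: [-0.0, 0.984, 0.181, -0.001]
wrist_force: [0.2, 0.6, -0.2]
opening: 0.65
grasp_force: 0.0
```

{"op": "servo_tool", "data": {
  "series": "-0.3 0.0085 -0.035 0 0 0 0; -0.3 0.017 -0.07 0 0 0 0; -0.3 0.0256 -0.105 0 0 0 0; -0.3 0.034 -0.14 0 0 0 0; -0.3 0.0427 -0.175 0 0 0 0; -0.3 0.051 -0.21 0 0 0 0; -0.3 0.06 -0.245 0 0 0 0; -0.3 0.068 -0.275 0 0 0 0; -0.3 0.073 -0.297 0 0 0 0; -0.3 0.075 -0.306 0 0 0 0; -0.3 0.075 -0.306 0 0 0 0; -0.3 0.075 -0.306 0 0 0 0"
}}

```text
time_s: 33.38
eef_pos: [0.4074, 0.3337, 0.2433]
eef_rot: [0.001, 0.983, 0.181, -0.001]
wrist_force: [-0.2, -0.8, 0.8]
opening: 0.651
grasp_force: 0.0
```

{"op": "servo_tool", "data": {
  "series": "-0.3 0 0 0.01 0 0 0; -0.3 0 0 0.03 0 0 0; -0.3 0 0 0.055 0 0 0; -0.3 0 0 0.065 0 0 0; -0.3 0 0 0.07 0 0 0; -0.3 0 0 0.07 0 0 0; -0.3 0 0 0.07 0 0 0; -0.3 0 0 0.07 0 0 0"
}}

```text
time_s: 34.05
eef_pos: [0.4088, 0.3343, 0.1756]
eef_rot: [-0.0, 0.984, 0.181, 0.001]
wrist_force: [0.2, -1.0, 0.3]
opening: 0.648
grasp_force: 0.0
```

```bash
python3 go.py .408,.334,.1255;  python3 - <<'E'
from h import *
P,img=wrist_cloud(); blobs(P,img,.122,.142)
E
```

```text
t 34.05 p [0.4088 0.3343 0.1756] open 0.648 F [ 0.2 -1.   0.3] tilt [0.002 0.001]
.408,.334,.1255 [-0.001   0.      0.0501]
blob [0.5235 0.324  0.1301] 3472 circ [0.5244 0.3228] 0.0159 [48. 50. 49.]
blob [0.4658 0.3289 0.1302] 3542 circ [0.4652 0.3281] 0.0157 [ 66. 130. 229.]
blob [0.4097 0.3348 0.1298] 2942 circ [0.4076 0.3341] 0.016 [234. 230. 218.]
```

{"op": "servo_tool", "data": {
  "series": "-0.3 0 0 0.01 0 0 0; -0.3 0 0 0.025 0 0 0; -0.3 0 0 0.038 0 0 0; -0.3 0 0 0.045 0 0 0; -0.3 0 0 0.05 0 0 0; -0.3 0 0 0.05 0 0 0; 1 0 0 0.05 0 0 0; 1 0 0 0.05 0 0 0; 1 0 0 0.05 0 0 0; 1 0 0 0.05 0 0 0; 1 0 0 0.05 0 0 0; 1 0 0 0.05 0 0 0"
}}

```text
time_s: 35.1
eef_pos: [0.4087, 0.3347, 0.1253]
eef_rot: [-0.0, 0.984, 0.181, 0.001]
wrist_force: [-0.1, 0.8, 6.5]
opening: 0.345
grasp_force: 60.8
```

{"op": "servo_tool", "data": {
  "series": "1 0 0 -0.005 0 0 0; 1 0 0 -0.02 0 0 0; 1 0 0 -0.04 0 0 0; 1 0 0 -0.06 0 0 0; 1 0 0 -0.08 0 0 0; 1 0 0 -0.1 0 0 0; 1 0 0 -0.12 0 0 0; 1 0 0 -0.14 0 0 0; 1 0 0 -0.16 0 0 0; 1 0 0 -0.17 0 0 0; 1 0 0 -0.17 0 0 0; 1 0 0 -0.17 0 0 0"
}}

```text
time_s: 36.1
eef_pos: [0.4077, 0.334, 0.2938]
eef_rot: [0.0, 0.984, 0.181, -0.0]
wrist_force: [-0.9, 0.7, -1.9]
opening: 0.345
grasp_force: 60.1
```

{"op": "servo_tool", "data": {
  "series": "1 0.001 0.01 0 0 0 0; 1 0.004 0.035 0 0 0 0; 1 0.007 0.065 0 0 0 0; 1 0.01 0.1 0 0 0 0; 1 0.014 0.135 0 0 0 0; 1 0.017 0.17 0 0 0 0; 1 0.021 0.205 0 0 0 0; 1 0.025 0.24 0 0 0 0; 1 0.028 0.275 0 0 0 0; 1 0.032 0.31 0 0 0 0; 1 0.035 0.34 0 0 0 0; 1 0.037 0.36 0 0 0 0"
}}

```text
time_s: 37.1
eef_pos: [0.5706, 0.0073, 0.2921]
eef_rot: [-0.0, 0.984, 0.18, -0.002]
wrist_force: [0.1, -0.2, -2.7]
opening: 0.341
grasp_force: 60.4
```

{"op": "servo_tool", "data": {
  "series": "1 0.001 0.0095 0 0 0 0; 1 0.001 0.0095 0 0 0 0; 1 0.001 0.0095 0.02 0 0 0; 1 0.001 0.0095 0.045 0 0 0; 1 0.001 0.0095 0.07 0 0 0; 1 0.001 0.0095 0.095 0 0 0; 1 0.001 0.0095 0.12 0 0 0; 1 0.001 0.0095 0.14 0 0 0; 1 0.001 0.0095 0.15 0 0 0; 1 0.001 0.0095 0.15 0 0 0; 1 0.001 0.0095 0.15 0 0 0; 1 0.001 0.0095 0.15 0 0 0"
}}

```text
time_s: 38.1
eef_pos: [0.5757, 0.0027, 0.1458]
eef_rot: [0.0, 0.983, 0.181, 0.001]
wrist_force: [-0.3, 0.3, -1.4]
opening: 0.343
grasp_force: 60.4
```

```bash
python3 go.py .5757,.0024,.1282
```

```text
t 38.1 p [0.5757 0.0027 0.1458] open 0.343 F [-0.3  0.3 -1.4] tilt [ 0.0023 -0.0004]
.5757,.0024,.1282 [-0.0002  0.0002  0.0176]
```

{"op": "servo_tool", "data": {
  "series": "1 0 0 0.004 0 0 0; 1 0 0 0.008 0 0 0; 1 0 0 0.012 0 0 0; 1 0 0 0.015 0 0 0; 1 0 0 0.017 0 0 0; 1 0 0 0.017 0 0 0; 1 0 0 0.017 0 0 0; 1 0 0 0.017 0 0 0; 1 0 0 0.017 0 0 0"
}}

```text
time_s: 38.85
eef_pos: [0.5752, 0.0024, 0.1284]
eef_rot: [0.0, 0.984, 0.181, 0.0]
wrist_force: [-2.6, 0.8, 6.7]
opening: 0.341
grasp_force: 61.7
```

{"op": "servo_tool", "data": {
  "series": "0.1 0 0 0 0 0 0; -0.3 0 0 0 0 0 0; -0.3 0 0 0 0 0 0; -0.3 0 0 0 0 0 0; -0.3 0 0 0 0 0 0; -0.3 0 0 -0.01 0 0 0; -0.3 0 0 -0.03 0 0 0; -0.3 0 0 -0.055 0 0 0; -0.3 0 0 -0.085 0 0 0; -0.3 0 0 -0.11 0 0 0; -0.3 0 0 -0.117 0 0 0; -0.3 0 0 -0.117 0 0 0"
}}

```text
time_s: 39.85
eef_pos: [0.5765, 0.0021, 0.2478]
eef_rot: [0.001, 0.983, 0.181, 0.003]
wrist_force: [1.2, -0.0, -0.7]
opening: 0.647
grasp_force: 0.0
```

```bash
python3 go.py .466,.3283,.245; python3 -c "
from h import *
P,img=wrist_cloud(); blobs(P,img,.122,.142); cv2.imwrite('pics/w7.png',img[...,::-1])"
```

```text
t 39.85 p [0.5765 0.0021 0.2478] open 0.647 F [ 1.2 -0.  -0.7] tilt [ 0.006  -0.0012]
.466,.3283,.245 [ 0.0128 -0.3441  0.0017]
blob [0.5763 0.0025 0.1328] 1685 circ [0.5747 0.0018] 0.0158 [246. 246. 236.]
```

View pics/w7.png

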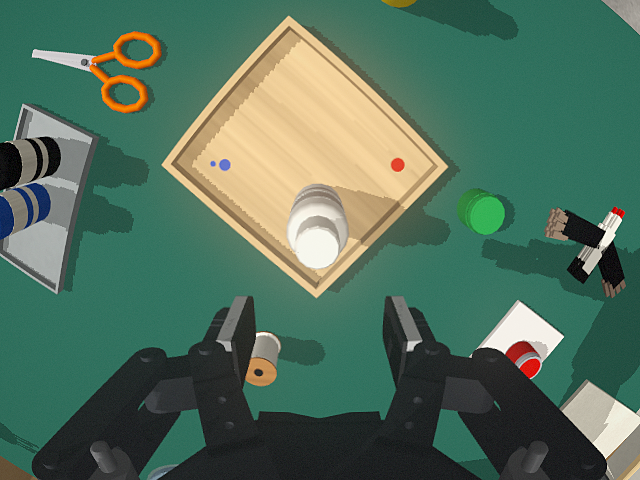

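White is back upright at its spot (cap at (318,245)), and the tin on the tile is visible at (522,358). Next, blue.

{"op": "servo_tool", "data": {
  "series": "-0.3 0.001 -0.012 0 0 0 0; -0.3 0.002 -0.04 0 0 0 0; -0.3 0.003 -0.075 0 0 0 0; -0.3 0.005 -0.112 0 0 0 0; -0.3 0.006 -0.15 0 0 0 0; -0.3 0.008 -0.188 0 0 0 0; -0.3 0.009 -0.226 0 0 0 0; -0.3 0.011 -0.264 0 0 0 0; -0.3 0.012 -0.302 0 0 0 0; -0.3 0.0135 -0.33 0 0 0 0; -0.3 0.0135 -0.3435 0 0 0 0; -0.3 0.0135 -0.3435 0 0 0 0"
}}

```text
time_s: 40.9
eef_pos: [0.4626, 0.3306, 0.2423]
eef_rot: [0.0, 0.983, 0.183, -0.002]
wrist_force: [-0.5, -1.1, 0.4]
opening: 0.652
grasp_force: 0.0
```

{"op": "servo_tool", "data": {
  "series": "-0.3 0 0 0.01 0 0 0; -0.3 0 0 0.03 0 0 0; -0.3 0 0 0.055 0 0 0; -0.3 0 0 0.065 0 0 0; -0.3 0 0 0.07 0 0 0; -0.3 0 0 0.07 0 0 0; -0.3 0 0 0.07 0 0 0; -0.3 0 0 0.07 0 0 0"
}}

```text
time_s: 41.57
eef_pos: [0.4663, 0.3282, 0.1756]
eef_rot: [-0.0, 0.984, 0.181, 0.001]
wrist_force: [0.6, 0.2, 0.6]
opening: 0.654
grasp_force: 0.0
```

```bash
python3 go.py .466,.3283,.1255
```

```text
t 41.57 p [0.4663 0.3282 0.1756] open 0.654 F [0.6 0.2 0.6] tilt [0.002  0.0008]
.466,.3283,.1255 [-0.0003 -0.0002  0.0501]
```

{"op": "servo_tool", "data": {
  "series": "-0.3 0 0 0.01 0 0 0; -0.3 0 0 0.025 0 0 0; -0.3 0 0 0.038 0 0 0; -0.3 0 0 0.045 0 0 0; -0.3 0 0 0.05 0 0 0; -0.3 0 0 0.05 0 0 0; 1 0 0 0.05 0 0 0; 1 0 0 0.05 0 0 0; 1 0 0 0.05 0 0 0; 1 0 0 0.05 0 0 0; 1 0 0 0.05 0 0 0; 1 0 0 0.05 0 0 0"
}}

```text
time_s: 42.57
eef_pos: [0.4661, 0.3286, 0.1254]
eef_rot: [-0.0, 0.984, 0.181, 0.001]
wrist_force: [0.6, 1.3, 5.3]
opening: 0.344
grasp_force: 60.6
```

{"op": "servo_tool", "data": {
  "series": "1 0 0 -0.005 0 0 0; 1 0 0 -0.02 0 0 0; 1 0 0 -0.04 0 0 0; 1 0 0 -0.06 0 0 0; 1 0 0 -0.08 0 0 0; 1 0 0 -0.1 0 0 0; 1 0 0 -0.12 0 0 0; 1 0 0 -0.14 0 0 0; 1 0 0 -0.16 0 0 0; 1 0 0 -0.17 0 0 0; 1 0 0 -0.17 0 0 0; 1 0 0 -0.17 0 0 0"
}}

```text
time_s: 43.57
eef_pos: [0.4651, 0.3281, 0.2938]
eef_rot: [0.0, 0.984, 0.181, -0.0]
wrist_force: [-0.1, 0.0, -2.6]
opening: 0.343
grasp_force: 59.9
```

{"op": "servo_tool", "data": {
  "series": "1 0.001 0.01 0 0 0 0; 1 0.003 0.035 0 0 0 0; 1 0.006 0.065 0 0 0 0; 1 0.009 0.095 0 0 0 0; 1 0.012 0.125 0 0 0 0; 1 0.015 0.155 0 0 0 0; 1 0.018 0.185 0 0 0 0; 1 0.021 0.215 0 0 0 0; 1 0.024 0.245 0 0 0 0; 1 0.026 0.275 0 0 0 0; 1 0.0275 0.293 0 0 0 0; 1 0.0275 0.2995 0 0 0 0"
}}

```text
time_s: 44.57
eef_pos: [0.5978, 0.0544, 0.292]
eef_rot: [0.0, 0.984, 0.179, -0.002]
wrist_force: [-0.2, -0.6, -1.4]
opening: 0.34
grasp_force: 60.1
```

{"op": "servo_tool", "data": {
  "series": "1 0 0 0 0 0 0; 1 0 0 0 0 0 0; 1 0 0 0.01 0 0 0; 1 0 0 0.03 0 0 0; 1 0 0 0.055 0 0 0; 1 0 0 0.08 0 0 0; 1 0 0 0.105 0 0 0; 1 0 0 0.13 0 0 0; 1 0 0 0.145 0 0 0; 1 0 0 0.15 0 0 0; 1 0 0 0.15 0 0 0; 1 0 0 0.15 0 0 0"
}}

```text
time_s: 45.57
eef_pos: [0.5976, 0.0589, 0.1447]
eef_rot: [0.0, 0.983, 0.181, 0.0]
wrist_force: [0.7, -0.2, -1.6]
opening: 0.345
grasp_force: 60.1
```

```bash
python3 go.py .5986,.0581,.1282
```

```text
t 45.57 p [0.5976 0.0589 0.1447] open 0.345 F [ 0.7 -0.2 -1.6] tilt [0.0005 0.    ]
.5986,.0581,.1282 [0.0006 0.0011 0.0165]
```

{"op": "servo_tool", "data": {
  "series": "1 0 0 0.004 0 0 0; 1 0 0 0.008 0 0 0; 1 0 0 0.012 0 0 0; 1 0 0 0.015 0 0 0; 1 0 0 0.017 0 0 0; 1 0 0 0.017 0 0 0; 1 0 0 0.017 0 0 0; 1 0 0 0.017 0 0 0; 1 0 0 0.017 0 0 0"
}}

```text
time_s: 46.32
eef_pos: [0.5983, 0.0581, 0.1284]
eef_rot: [0.0, 0.984, 0.181, 0.001]
wrist_force: [-1.6, 0.5, 5.8]
opening: 0.343
grasp_force: 61.1
```

{"op": "servo_tool", "data": {
  "series": "0.1 0 0 0 0 0 0; -0.3 0 0 0 0 0 0; -0.3 0 0 0 0 0 0; -0.3 0 0 0 0 0 0; -0.3 0 0 0 0 0 0; -0.3 0 0 -0.01 0 0 0; -0.3 0 0 -0.03 0 0 0; -0.3 0 0 -0.055 0 0 0; -0.3 0 0 -0.085 0 0 0; -0.3 0 0 -0.11 0 0 0; -0.3 0 0 -0.117 0 0 0; -0.3 0 0 -0.117 0 0 0"
}}

```text
time_s: 47.32
eef_pos: [0.5992, 0.058, 0.2479]
eef_rot: [0.001, 0.983, 0.181, 0.003]
wrist_force: [0.0, 0.7, 0.6]
opening: 0.651
grasp_force: 0.0
```

```bash
python3 go.py .525,.3229,.245; python3 -c "
from h import *
P,img=wrist_cloud(); blobs(P,img,.122,.142); cv2.imwrite('pics/w8.png',img[...,::-1])"
```

```text
t 47.32 p [0.5992 0.058  0.2479] open 0.651 F [0.  0.7 0.6] tilt [ 0.0061 -0.0006]
.525,.3229,.245 [ 0.025  -0.274   0.0023]
blob [0.5277 0.316  0.1287] 574 circ [0.5257 0.3204] 0.0154 [22. 21. 22.]
blob [0.5995 0.0582 0.1327] 1701 circ [0.5981 0.0576] 0.0159 [ 85. 122. 209.]
blob [0.5769 0.0066 0.1321] 1153 circ [0.5747 0.0023] 0.0156 [247. 247. 236.]
```

{"op": "servo_tool", "data": {
  "series": "-0.3 0.001 -0.01 0 0 0 0; -0.3 0.003 -0.035 0 0 0 0; -0.3 0.006 -0.065 0 0 0 0; -0.3 0.009 -0.1 0 0 0 0; -0.3 0.013 -0.135 0 0 0 0; -0.3 0.016 -0.17 0 0 0 0; -0.3 0.02 -0.205 0 0 0 0; -0.3 0.023 -0.24 0 0 0 0; -0.3 0.025 -0.263 0 0 0 0; -0.3 0.0255 -0.273 0 0 0 0; -0.3 0.0255 -0.273 0 0 0 0; -0.3 0.0255 -0.273 0 0 0 0"
}}

```text
time_s: 48.37
eef_pos: [0.5234, 0.3221, 0.2428]
eef_rot: [0.001, 0.983, 0.181, -0.001]
wrist_force: [0.1, -0.2, 0.1]
opening: 0.647
grasp_force: 0.0
```

{"op": "servo_tool", "data": {
  "series": "-0.3 0 0 0.01 0 0 0; -0.3 0 0 0.03 0 0 0; -0.3 0 0 0.055 0 0 0; -0.3 0 0 0.065 0 0 0; -0.3 0 0 0.07 0 0 0; -0.3 0 0 0.07 0 0 0; -0.3 0 0 0.07 0 0 0; -0.3 0 0 0.07 0 0 0"
}}

```text
time_s: 49.03
eef_pos: [0.5252, 0.3223, 0.1757]
eef_rot: [-0.0, 0.984, 0.181, 0.001]
wrist_force: [-1.7, -0.3, 0.2]
opening: 0.649
grasp_force: 0.0
```

```bash
python3 go.py .525,.3229,.1255
```

```text
t 49.03 p [0.5252 0.3223 0.1757] open 0.649 F [-1.7 -0.3  0.2] tilt [0.0021 0.0008]
.525,.3229,.1255 [-0.0001 -0.0006  0.0502]
```

{"op": "servo_tool", "data": {
  "series": "-0.3 0 0 0.01 0 0 0; -0.3 0 0 0.025 0 0 0; -0.3 0 0 0.038 0 0 0; -0.3 0 0 0.045 0 0 0; -0.3 0 0 0.05 0 0 0; -0.3 0 0 0.05 0 0 0; 1 0 0 0.05 0 0 0; 1 0 0 0.05 0 0 0; 1 0 0 0.05 0 0 0; 1 0 0 0.05 0 0 0; 1 0 0 0.05 0 0 0; 1 0 0 0.05 0 0 0"
}}

```text
time_s: 50.03
eef_pos: [0.5249, 0.3227, 0.1253]
eef_rot: [-0.0, 0.983, 0.181, 0.001]
wrist_force: [0.5, 1.1, 5.7]
opening: 0.345
grasp_force: 65.1
```

{"op": "servo_tool", "data": {
  "series": "1 0 0 -0.005 0 0 0; 1 0 0 -0.02 0 0 0; 1 0 0 -0.04 0 0 0; 1 0 0 -0.06 0 0 0; 1 0 0 -0.08 0 0 0; 1 0 0 -0.1 0 0 0; 1 0 0 -0.12 0 0 0; 1 0 0 -0.14 0 0 0; 1 0 0 -0.16 0 0 0; 1 0 0 -0.17 0 0 0; 1 0 0 -0.17 0 0 0; 1 0 0 -0.17 0 0 0"
}}

```text
time_s: 51.03
eef_pos: [0.524, 0.3222, 0.2937]
eef_rot: [0.0, 0.984, 0.181, -0.0]
wrist_force: [0.2, -0.3, -2.5]
opening: 0.343
grasp_force: 64.3
```

{"op": "servo_tool", "data": {
  "series": "1 0.001 0.01 0 0 0 0; 1 0.003 0.035 0 0 0 0; 1 0.006 0.065 0 0 0 0; 1 0.009 0.095 0 0 0 0; 1 0.012 0.125 0 0 0 0; 1 0.015 0.155 0 0 0 0; 1 0.018 0.185 0 0 0 0; 1 0.021 0.215 0 0 0 0; 1 0.024 0.245 0 0 0 0; 1 0.027 0.27 0 0 0 0; 1 0.028 0.286 0 0 0 0; 1 0.028 0.293 0 0 0 0"
}}

```text
time_s: 52.03
eef_pos: [0.6548, 0.0555, 0.2922]
eef_rot: [-0.0, 0.984, 0.18, -0.001]
wrist_force: [0.7, -0.0, -1.6]
opening: 0.343
grasp_force: 64.5
```

{"op": "servo_tool", "data": {
  "series": "1 0 0 0 0 0 0; 1 0 0 0 0 0 0; 1 0 0 0.01 0 0 0; 1 0 0 0.03 0 0 0; 1 0 0 0.055 0 0 0; 1 0 0 0.08 0 0 0; 1 0 0 0.105 0 0 0; 1 0 0 0.13 0 0 0; 1 0 0 0.145 0 0 0; 1 0 0 0.15 0 0 0; 1 0 0 0.15 0 0 0; 1 0 0 0.15 0 0 0"
}}

```text
time_s: 53.03
eef_pos: [0.6548, 0.0594, 0.1448]
eef_rot: [0.0, 0.983, 0.182, 0.0]
wrist_force: [0.8, 0.5, -1.4]
opening: 0.343
grasp_force: 64.5
```

```bash
python3 go.py .6556,.0588,.1282
```

```text
t 53.03 p [0.6548 0.0594 0.1448] open 0.343 F [ 0.8  0.5 -1.4] tilt [0.0006 0.0001]
.6556,.0588,.1282 [0.0006 0.0009 0.0166]
```

{"op": "servo_tool", "data": {
  "series": "1 0 0 0.004 0 0 0; 1 0 0 0.008 0 0 0; 1 0 0 0.012 0 0 0; 1 0 0 0.015 0 0 0; 1 0 0 0.017 0 0 0; 1 0 0 0.017 0 0 0; 1 0 0 0.017 0 0 0; 1 0 0 0.017 0 0 0; 1 0 0 0.017 0 0 0"
}}

```text
time_s: 53.78
eef_pos: [0.6553, 0.0585, 0.1283]
eef_rot: [0.0, 0.984, 0.181, 0.001]
wrist_force: [-2.1, 0.8, 6.2]
opening: 0.346
grasp_force: 65.8
```

{"op": "servo_tool", "data": {
  "series": "0.1 0 0 0 0 0 0; -0.3 0 0 0 0 0 0; -0.3 0 0 0 0 0 0; -0.3 0 0 0 0 0 0; -0.3 0 0 0 0 0 0; -0.3 0 0 -0.01 0 0 0; -0.3 0 0 -0.03 0 0 0; -0.3 0 0 -0.055 0 0 0; -0.3 0 0 -0.085 0 0 0; -0.3 0 0 -0.11 0 0 0; -0.3 0 0 -0.13 0 0 0; -0.3 0 0 -0.13 0 0 0"
}}

```text
time_s: 54.78
eef_pos: [0.6572, 0.0583, 0.2642]
eef_rot: [0.001, 0.983, 0.181, 0.005]
wrist_force: [0.8, -0.2, 1.1]
opening: 0.651
grasp_force: 0.0
```

{"op": "servo_tool", "data": {
  "series": "-0.3 0 0 0 0 0 0; -0.3 0 0 0 0 0 0; -0.3 0 0 0 0 0 0; -0.3 0 0 0 0 0 0; -0.3 0 0 0 0 0 0; -0.3 0 0 0 0 0 0"
}}

```text
time_s: 55.28
eef_pos: [0.6543, 0.0585, 0.2563]
eef_rot: [-0.0, 0.984, 0.181, -0.001]
wrist_force: [0.2, 0.4, 0.7]
opening: 0.651
grasp_force: 0.0
```

```bash
python3 go.py; python3 -c "
from h import *
P,img=wrist_cloud(); blobs(P,img,.122,.142); cv2.imwrite('pics/w9.png',img[...,::-1])
c=ctrl.camera('scene'); P=cloud(c); blobs(P,c['img'],.04,.05,(.45,.53,-.36,-.26)); blobs(P,c['img'],.05,.06,(.36,.44,-.04,.04))"
```

```text
t 55.28 p [0.6543 0.0585 0.2563] open 0.651 F [0.2 0.4 0.7] tilt [-0.0016  0.0001]
blob [0.657  0.0591 0.1328] 1599 circ [0.6556 0.0585] 0.0159 [83. 63. 54.]
blob [0.6008 0.0582 0.1322] 1366 circ [0.5982 0.0572] 0.0162 [ 78. 125. 214.]
blob [0.5779 0.0036 0.132 ] 1153 circ [0.575  0.0023] 0.0161 [250. 251. 239.]
blob [ 0.4898 -0.3118  0.0445] 208 circ [ 0.4889 -0.3124] 0.0216 [232.   82.   78.5]
blob [0.3966 0.     0.0549] 134 circ [ 0.3954 -0.0019] 0.0217 [196. 139.  97.]
```

View pics/w9.png

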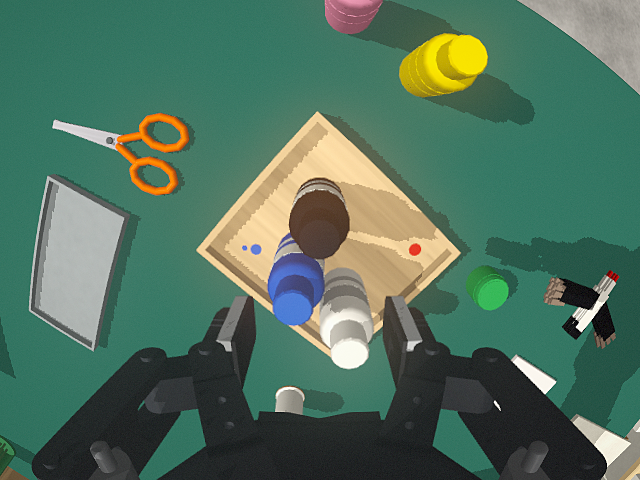

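The bottles are back upright in their spots (caps at (322,240), (295,307) and (349,353), within 1 mm of the start readings). The tin is on the tile and the arm is clear, so I'm handing in.

```bash
python3 -c "
from bench import ctrl
print(ctrl.hand_in())"
```

```text
the job is handed in; nothing more can be done
None
```

I handed the job in at about 55 s of robot time, with no verdict shown: all three bottles stand within about 1 mm of where they started, the red tin is upright about 2 mm from the tile's centre, and nothing was knocked over.

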